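# Angle a full vial rack past the shelf upright into its bay

## Task

Push the long white vial rack into the free bay of the slotted-angle frame on the bench: slip its left end (seen from the robot) in behind the left front upright first, then push the other end in, until the whole rack lies close along the back rail, between the left end rail and the parked stirrer. The rack is full of sample vials, so just slide it gently over the bench with the fingers, without gripping, lifting or tipping it, and leave the bottles where they stand.

Things in the scene. Friction and masses are not known exactly. Their poses are not given: they have to be found in the camera images.
- rack: Long low white plastic vial rack standing loose on the bench: a block 290 mm long (its y), 60 mm wide (its x), 40 mm high, with 2 rows of 12 black-capped vials fixed in it, caps 57 mm above the bench. Origin: centre of its underside. 0.55 to 0.9 kg. It starts in front of the frame, on the robot's side, its y within 20 degrees of the frame's y, +y end to the robot's left.
- rack_left_end (a point): Middle of the rack's left (+y) end face, 145 mm from the rack's origin, 20 mm above the bench.
- rack_right_end (a point): Middle of the rack's right (-y) end face, 145 mm from the rack's origin, 20 mm above the bench.
- frame: Dark slotted-angle storage frame bolted to the bench. Its x points away from the robot, into the bay; its y to the robot's left, along the bay (both within 7 degrees of the world's). Origin: on the bench, in the front plane of the bay, midway along the free bay, which is open above and towards the robot, 120 mm deep (x 0 to 120) and 315 mm long (y -157.5 to 157.5). Its rails are 45 mm high, 4 mm thick.
- back_rail (a point): Middle of the back rail's face, the back of the free bay: at (120, 0) mm in the frame, 20 mm above the bench.
- end_rail (a point): Middle of the left end rail's inner face, the left end of the free bay: at (60, 157.5) mm in the frame, 20 mm above the bench.
- upright (a point): Inner edge of the left front upright (130 mm high), rear corner, at (0, 123.5) mm in the frame, 20 mm above the bench. Its 4 mm thick front leg fills x -4 to 0, y 123.5 to 161.5 mm and so closes the left 34 mm of the bay's mouth: the open mouth (281 mm) is shorter than the rack. Its other leg stands beside the bay. A like upright stands at the frame's right front corner, y -278 to -316 mm.
- stirrer: White bench stirrer with a round steel plate on top, parked in the right part of the frame; it cannot be shifted. 140 mm along the frame's y, 100 mm along its x, 67 mm high. Origin: centre of its underside, at (66, -227.5) mm in the frame; its left side is the right end of the free bay. Its front, at x = 16 mm in the frame, has two black knobs that stand out 10 mm.
- bottle_a: Bystander: white plastic reagent bottle with a label, 60 mm diameter, 131 mm high, loose; origin at the centre of its underside.
- bottle_b: Bystander: amber glass reagent bottle, 60 mm diameter, 146 mm high, loose; origin at the centre of its underside.
- bottle_c: Bystander: small white plastic bottle without label, 56 mm diameter, 115 mm high, loose; origin at the centre of its underside.

How it is judged:
By the outcome, as a careful person would: the job done as asked, in the order asked, and still so for the second after the job is handed in, with the robot touching nothing.
It also fails if it takes over 67 s, if anything falls off the work surface, if the arm or the gripper's body presses on something with over 40 N, if the wrist force passes 120 N, or if a joint passes its speed limit or range.

## Robot

A 7-joint arm with a two-finger parallel gripper is mounted at the origin on the work surface. World frame = base frame: x ahead of the robot, y to its left, z up, the work surface at z = 0. Lengths are in m, angles in rad, forces in N, time in s.
With the tool pointing down it reaches from about 0.4 to 0.875 m from the base axis. Payload 19.3 kg.
Tool frame: the origin (TCP) lies at the very end of the fingers, on their centre line; the grasp point (between the pads) lies 19 mm behind it; z points along the fingers, y is the direction in which the jaws open and shut (so a half turn about z gives the same grasp; the last joint's range is limited). The gripper opens to 85 mm and grips with 20 to 120 N. Pads are 22 mm wide; open, the fingers measure 114 mm over their backs; the gripper's body (76 mm by 85 mm) begins 54 mm behind the grasp point. The pads swing forward as they close: fully open they stand 13 mm farther back than shut.
Start: joints at [-1.355, 0.521, -0.036, 1.599, 0.021, 1.021, -0.113], TCP at [0.176, 0.6, 0.2] pointing down, gripper open.
Joint ranges: [-2.91, 2.91], [-0.3, 2.13], [-1.5, 1.42], [0.17, 2.43], [-1.26, 4.41], [0.16, 1.93], [-2.52, 2.52]. Speed limits (rad/s): [1.89, 1.89, 2.39, 2.39, 3.01, 3.01, 3.01].

## Interface

Orientations are given as [roll, pitch, yaw] about the fixed x, y, z axes, in that order (R = Rz(yaw) Ry(pitch) Rx(roll)).
In Python, from workcell import bot, vision, job_done gives the robot as it stands.
- The arm moves only by the tool arm_command, never from a script. Its arguments are lists of equal length, an entry for each row: "gripper": the finger opening in cm, from 0 to 8.54; "slide": the shift along the tool's x, y, z in cm, a list of three; "turn": the turn, a rotation vector about the tool's x, y, z in degrees, a list of three. A call has 1 to 5 rows; each row is the pose to reach, as a shift and turn from the pose commanded when the call began, along the tool's axes at that moment; what a row does not reach only later rows make up. A row lasts 1/8 s, in which the tool goes at most 62.5 mm and 10.7 degrees, less where a joint would pass 70% of its speed; a pose out of reach is approached as far as the arm can. A call with a gripper value outside its range is refused whole. The fingers move at their own pace and stop on an object; "force" is the grip in N (left out, the last holds). Time passes only in rows, so rows that repeat a pose let the fingers close. It gives the time, the measured TCP pose, the force and the opening at its end, in the units of the state.
- bot.observe(): the state, without advancing time (a new reading comes with each control period).
- vision.grab_frame(name): name is "scene" or "side" or "wrist"; returns the picture (384x512x3 uint8, blue, green, red); there is no depth.
- vision.camera_model(name): a dict with "mtx" (3x3 intrinsics, pixels), "T" (4x4, takes a point from camera to world coordinates). Camera axes: x right, y down, z forward; pixel columns grow to the right and rows downward; lengths in m; the calibration is good to about 2 mm. A picture is of the moment at which its call begins: read the wrist's pose just before it. camera_model takes no time and is no camera call; for the wrist camera it gives the pose at the moment of the call.
- job_done(): hands the job in, once; it reports no verdict.
The state is a dict: "clock": time; "qpos": joint angles; "qd": joint speeds; "joint_efforts": joint torques, N m; "position": TCP position; "tool_rot": TCP orientation; "force": force on the tool from outside, world axes, zero at the start; "moment": the same for the moment, N m; "grip_width": finger opening in m.
Only numpy, scipy, OpenCV 4.12 (cv2) and the standard library are available. Lean on these libraries where they do the work, as an engineer would, in place of code of your own. Each camera call takes 0.05 s, during which the arm holds its last target. There are 200 camera calls.

## Working session

There is one attempt and no reset: what is moved stays moved. The work goes in short steps, Python scripts to look and compute and a tool call to move; the robot and the scene stay as the last step left them, time stands still between calls to the robot, and variables do not carry over. Pictures are saved under pics/ and viewed, about 8 in all and at most 12, crops included, and the job is handed in when it is done.

Besides the shell and the picture viewer there is one more tool, called after "Emit:" as a command line: name --argument value ..., lists and objects as JSON in quotes. arm_command: Moves the arm, as the interface text tells. Its arguments: {"type":"object","properties":{"gripper":{"type":"array","items":{"type":"number"}},"slide":{"type":"array","items":{"type":"array","items":{"type":"number"}}},"turn":{"type":"array","items":{"type":"array","items":{"type":"number"}}},"force":{"type":"number"}},"required":["gripper","slide","turn"]}

```bash
mkdir -p pics; ls; python3 - <<'E'
from workcell import bot, vision
import cv2, numpy as np
s=bot.observe(); print(s)
for n in("scene","side"):
    im=vision.grab_frame(n); cv2.imwrite(f"pics/{n}0.png",im)
    c=vision.camera_model(n); print(n,np.round(c["mtx"],1).tolist(),np.round(c["T"],3).tolist())
a=cv2.imread("pics/scene0.png");b=cv2.imread("pics/side0.png")
cv2.imwrite("pics/a.png",cv2.resize(a,(800,600)));cv2.imwrite("pics/b.png",cv2.resize(b,(800,600)))
E
```

```text
pics
{'clock': 0.0, 'qpos': array([-1.35518588,  0.52202845, -0.03634394,  1.59999116,  0.02120892,
        1.02110734, -0.11279945]), 'qd': array([-0.00012611, -0.00020584, -0.00027869,  0.0007474 ,  0.00301759,
       -0.00043392, -0.0005982 ]), 'joint_efforts': array([-8.49961161e-04, -9.27095389e+01,  1.97932407e+00, -3.69929087e+01,
        1.76947145e-02,  8.31427606e-03, -1.80850049e-05]), 'position': array([0.17613579, 0.5992809 , 0.19962261]), 'tool_rot': array([-3.14044657e+00,  8.14585856e-05,  2.85579153e+00]), 'force': array([-0.34269807, -0.19308881,  0.39857831]), 'moment': array([-0.00192073, -0.00652966, -0.01112578]), 'grip_width': 0.08525511600550231}
scene [[382.2, 0.0, 257.4], [0.0, 382.2, 193.9], [0.0, 0.0, 1.0]] [[-0.86, 0.421, -0.288, 0.871], [0.51, 0.696, -0.506, 0.46], [-0.013, -0.582, -0.813, 0.847], [0.0, 0.0, 0.0, 1.0]]
side [[352.7, 0.0, 256.6], [0.0, 352.7, 187.1], [0.0, 0.0, 1.0]] [[0.972, -0.119, 0.2, 0.347], [-0.233, -0.528, 0.816, -0.938], [0.008, -0.841, -0.542, 0.637], [0.0, 0.0, 0.0, 1.0]]
```

View pics/a.png

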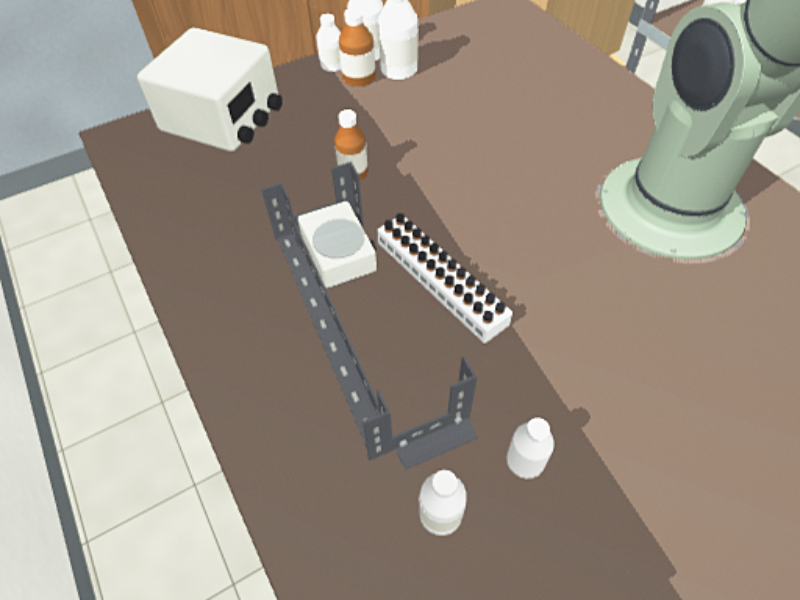

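View pics/b.png

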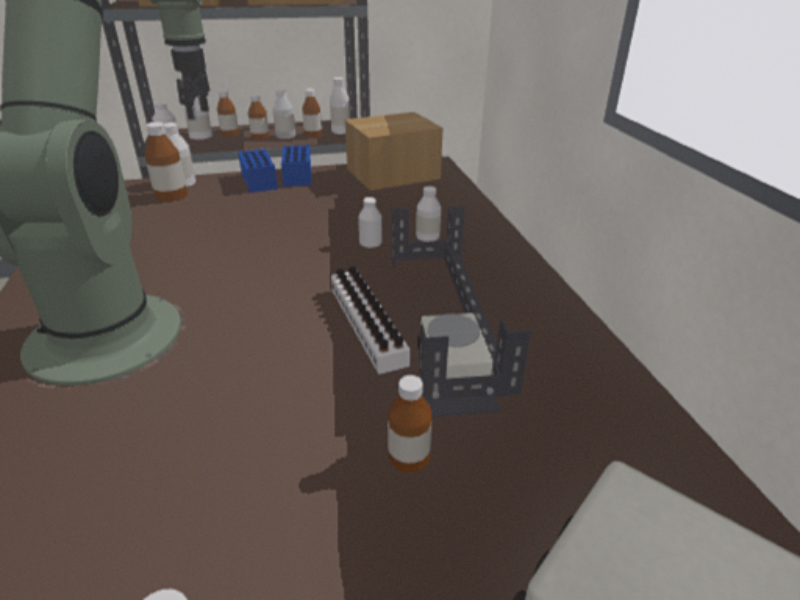

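The scene view shows the rack running from about (385,235) to (505,325), and the left front upright at (465,395). The white bottles stand at (530,450) and (443,505). The side view shows the same layout, with the amber bottle clear at the right. I'll take enlarged crops to pick corners.

```bash
python3 - <<'E'
import cv2
a=cv2.imread("pics/scene0.png")[100:300,165:355];b=cv2.imread("pics/side0.png")[125:265,205:345]
cv2.imwrite("pics/c.png",cv2.resize(a,None,fx=3,fy=3,interpolation=cv2.INTER_CUBIC))
cv2.imwrite("pics/d.png",cv2.resize(b,None,fx=4,fy=4,interpolation=cv2.INTER_CUBIC))
E
```

```text
(no output)
```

View pics/c.png

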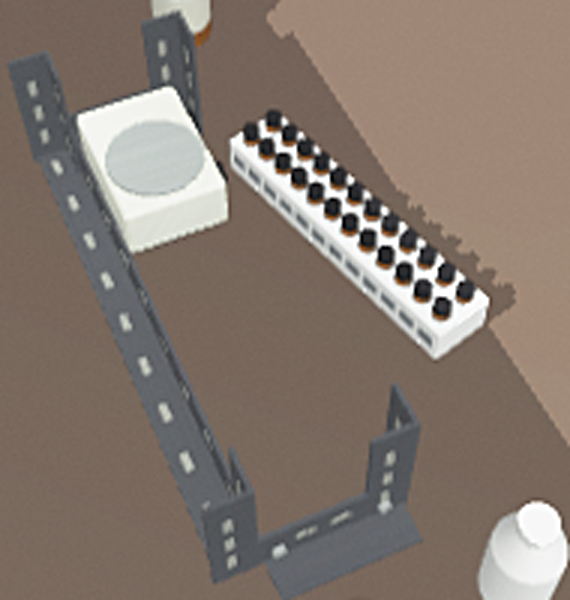

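View pics/d.png

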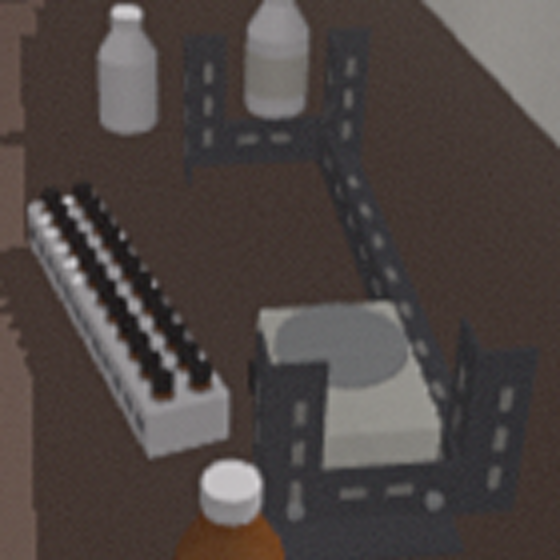

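```bash
cat > h.py <<'E'
from workcell import bot, vision
import cv2, numpy as np
def ray(n,px,z,c=None):
    c=c or vision.camera_model(n); K,T=np.array(c["mtx"]),np.array(c["T"])
    d=T[:3,:3]@np.linalg.solve(K,[px[0],px[1],1.]); o=T[:3,3]
    return (o+d*(z-o[2])/d[2])[:2]*1000
def proj(n,P,c=None):
    c=c or vision.camera_model(n); K,T=np.array(c["mtx"]),np.array(c["T"])
    q=K@(np.linalg.inv(T)@np.append(np.array(P)/1000,1))[:3]; return q[:2]/q[2]
E
python3 - <<'E'
from h import *
C=lambda x,y,z:ray("scene",((x+.5)/3+164.5,(y+.5)/3+99.5),z)
D=lambda x,y,z:ray("side",((x+.5)/4+204.5,(y+.5)/4+124.5),z)
for k,v in dict(rBR0=C(232,161,0),rBL0=C(437,357,0),rFL0=C(485,322,0),rBLt=C(434,336,.04),rFLt=C(488,302,.04),rBRt=C(231,141,.04),
 sFR0=D(152,457,0),sBR0=D(227,436,0),sFRt=D(148,418,.04),sBRt=D(228,394,.04),sFLt=D(30,203,.04),
 st1=C(78,115,.067),st2=C(172,87,.067),st3=C(227,193,.067),st4=C(132,228,.067),st4b=C(137,251,0),st3b=C(228,216,0),
 dst1=D(258,312,.067),dst2=D(395,303,.067),dst3=D(440,428,.067),
 upSide=D(187,182,0),upTop=C(398,386,.13),upTop2=C(416,425,.13),upTop3=C(371,442,.13),botc=D(128,130,0),botA=D(276,115,0),
 brail1=C(228,478,.045),brail2=C(45,155,.045),lrail=C(265,545,.045),lrail2=C(375,500,.045),uptip=C(371,505,0), amb=D(231,478,.146),capc=D(127,10,.115),capa=D(278,-8,.131),cc=C(540,525,.115)).items(): print(k,np.round(v,1))
E
```

```text
rBR0 [ 534.2 -218.6]
rBL0 [493.   71.2]
rFL0 [435.6  63.3]
rBLt [501.   71.4]
rFLt [441.7  66.8]
rBRt [ 538.5 -209.2]
sFR0 [ 485.  -222.3]
sBR0 [ 539.9 -212.5]
sFRt [ 481.5 -228.9]
sBRt [ 539.  -216.2]
sFLt [441.6  62.6]
st1 [ 656.3 -290.2]
st2 [ 563.8 -276.9]
st3 [ 583.1 -134.3]
st4 [ 673.1 -142.5]
st4b [ 664.3 -167.3]
st3b [ 571.5 -159.9]
dst1 [ 573.1 -165. ]
dst2 [ 670.3 -175.9]
dst3 [ 651.2 -311.2]
upSide [590.4 135.4]
upTop [589.3 136.5]
upTop2 [596.3 169.4]
upTop3 [630.9 164.3]
botc [557.1 244.8]
botA [704.3 244. ]
brail1 [713.4  98.6]
brail2 [ 698.6 -280.3]
lrail [716.4 160.2]
lrail2 [626.8 171.9]
uptip [618.3 157.7]
amb [ 489.6 -411.4]
capc [562.4 263.7]
capa [699.8 238. ]
cc [562.2 270.1]
```

Emit:
arm_command --gripper '[8.5,8.5,8.5,8.5,8.5]' --slide '[[-5,-4,-4],[-9,-8,-8],[-13,-13,-12],[-17,-17,-12],[-20,-20,-12]]' --turn '[[0,0,-2],[0,0,-4],[0,0,-6],[0,0,-8],[0,0,-10]]'

```text
clock: 0.72
position: [0.3111, 0.3522, 0.3207]
tool_rot: [3.14, 0.001, 3.032]
force: [1.8, -0.3, 0.2]
grip_width: 0.0851
```

Emit:
arm_command --gripper '[8.5,8.5,8.5,8.5,8.5]' --slide '[[-3,-4,-2],[-7,-8,-4],[-11,-12,-6],[-15,-16,-8],[-18,-20,-8]]' --turn '[[0,0,0],[0,0,0],[0,0,0],[0,0,0],[0,0,0]]'

```text
clock: 1.35
position: [0.4684, 0.1335, 0.4011]
tool_rot: [3.141, 0.002, 3.03]
force: [-0.4, -0.6, -0.6]
grip_width: 0.0848
```

Emit:
arm_command --gripper '[8.5,8.5,8.5,8.5,8.5]' --slide '[[-4,-4,0],[-8,-8,0],[-10,-11,0],[-10,-12,0],[-10,-12,0]]' --turn '[[0,0,0],[0,0,0],[0,0,0],[0,0,0],[0,0,0]]'

```text
clock: 1.98
position: [0.5527, 0.0046, 0.3998]
tool_rot: [-3.142, -0.001, 3.03]
force: [0.1, -0.1, 0.8]
grip_width: 0.0849
```

```bash
python3 - <<'E'
from h import *
s=bot.observe();print(s["clock"],s["position"],s["tool_rot"])
c=vision.camera_model("wrist");print(np.round(c["mtx"],1).tolist(),np.round(c["T"],3).tolist())
im=vision.grab_frame("wrist"); np.save("w.npy",c["T"]); cv2.imwrite("pics/w0.png",im)
cv2.imwrite("pics/w0b.png",cv2.resize(im,(800,600),interpolation=cv2.INTER_CUBIC))
E
```

```text
1.975 [0.55272    0.00461157 0.39983841] [-3.14159256e+00 -5.02605990e-04  3.02953016e+00]
[[275.7, 0.0, 252.3], [0.0, 275.7, 193.3], [0.0, 0.0, 1.0]] [[0.111, 0.94, 0.321, 0.469], [0.994, -0.105, -0.036, 0.015], [-0.0, 0.323, -0.946, 0.573], [0.0, 0.0, 0.0, 1.0]]
```

View pics/w0b.png

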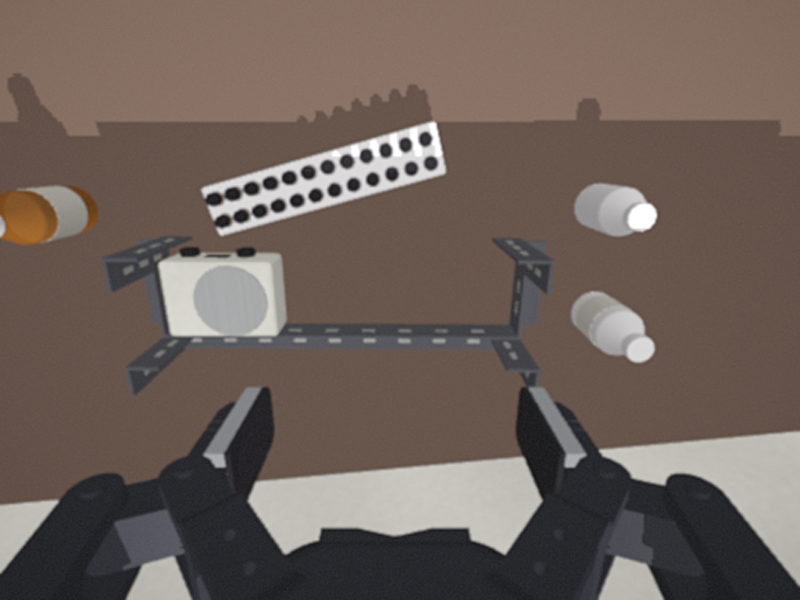

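The wrist view shows the rack with top corners at (202,188), (219,236), (446,174) and (434,121). The stirrer's left side is at x≈285. The back rail runs along y≈328 and the left upright's foot is near (515,262).

```bash
python3 - <<'E'
from h import *
c=dict(mtx=vision.camera_model("wrist")["mtx"],T=np.load("w.npy"))
W=lambda x,y,z:ray("wrist",((x+.5)/1.5625-.5,(y+.5)/1.5625-.5),z,c)
for k,v in dict(FR=W(202,188,.04),BR=W(219,236,.04),BL=W(446,174,.04),FL=W(434,121,.04),upTop=W(493,240,.13),upTopOut=W(551,264,.13),upbase=W(515,262,0),
 stFL=W(284,253,.06),stBL=W(287,331,.06),stFR=W(160,256,.06),br1=W(290,326,.045),br2=W(513,331,.045),br1o=W(290,337,.045),lr1=W(514,328,.045),lr2=W(516,270,.045)).items(): print(k,np.round(v,1))
# grey-dark frame predicted by hypothesis
o=np.array([577,13.3]);t=np.radians(-6.5)
for nm,p in dict(up=(0,123.5,0),upT=(-4,123.5,130),br=(120,0,45),brR=(120,-157.5,45),brL=(120,157.5,45),st=(16,-157.5,60)).items():
    w=o+[np.cos(t)*p[0]-np.sin(t)*p[1],np.sin(t)*p[0]+np.cos(t)*p[1]]
    print(nm,np.round((proj("wrist",[*w,p[2]],c)+.5)*1.5625,0), np.round((proj("scene",[*w,p[2]])-[164.5,99.5])*3,0),np.round((proj("side",[*w,p[2]])-[204.5,124.5])*4,0))
E
```

```text
FR [ 480.8 -218.9]
BR [ 539.6 -212.6]
BL [497.1  73.2]
FL [437.5  63.7]
upTop [563.3 107. ]
upTopOut [595.6 166.9]
upbase [624.4 162.7]
stFL [ 566.  -130.8]
stBL [ 667.  -146.7]
stFR [ 552.9 -281.2]
br1 [ 666.2 -146.1]
br2 [706.  146.5]
br1o [ 681.8 -149.1]
lr1 [701.8 147.9]
lr2 [622.7 152.1]
up [495. 240.] [385. 468.] [188. 182.]
upT [522. 260.] [401. 385.] [183.  50.]
br [403. 336.] [188. 374.] [350. 202.]
brR [284. 336.] [123. 236.] [395. 312.]
brL [521. 336.] [266. 540.] [315. 114.]
st [274. 262.] [230. 187.] [254. 304.]
```

```bash
python3 - <<'E'
from h import *
c=dict(mtx=vision.camera_model("wrist")["mtx"],T=np.load("w.npy"))
W=lambda x,y,z:ray("wrist",((x+.5)/1.5625-.5,(y+.5)/1.5625-.5),z,c)
for k,v in dict(br1=W(290,325,0),br2=W(513,330,0),br1t=W(290,336,.045),br2t=W(490,340,.045),up=W(493,239,0),er=W(512,300,0),st=W(284,253,0)).items():print(k,np.round(v,1))
o=np.array([577,13.3])
for a in(-5.5,-6.5):
  t=np.radians(a)
  for nm,p in dict(brR=(120,-140,0),brL=(120,157.5,0),er=(80,157.5,0),st=(16,-157.5,0),stB=(116,-157.5,0)).items():
    w=o+[np.cos(t)*p[0]-np.sin(t)*p[1],np.sin(t)*p[0]+np.cos(t)*p[1]]
    print(a,nm,np.round(w),np.round((proj("wrist",[*w,p[2]],c)+.5)*1.5625,0))
E
```

```text
br1 [ 681.5 -159.5]
br2 [724.6 157.8]
br1t [ 680.3 -148.8]
br2t [715.6 115.7]
up [589.5 134.1]
er [678.8 157.4]
st [ 577.2 -147.8]
-5.5 brR [ 683. -138.] [306. 325.]
-5.5 brL [712. 159.] [514. 322.]
-5.5 er [672. 162.] [516. 295.]
-5.5 st [ 578. -145.] [287. 254.]
-5.5 stB [ 677. -155.] [293. 322.]
-6.5 brR [ 680. -139.] [304. 323.]
-6.5 brL [714. 156.] [512. 324.]
-6.5 er [674. 161.] [515. 297.]
-6.5 st [ 575. -145.] [286. 252.]
-6.5 stB [ 674. -156.] [292. 321.]
```

```bash
cat >> h.py <<'E'
from scipy.spatial.transform import Rotation as R
FO=np.array([578,12.]);FY=np.radians(-6.8)
def rot(a): return np.array([[np.cos(a),-np.sin(a)],[np.sin(a),np.cos(a)]])
def toF(p): return rot(-FY)@(np.array(p)-FO)
def toW(p): return FO+rot(FY)@np.array(p)
def rows(tg,s=None):   # tg: (x,y,z mm, jaw-direction angle deg: tool y = world y turned by it)
    s=s or bot.observe(); Rt=R.from_euler("xyz",s["tool_rot"]); p=s["position"]*1000
    for x,y,z,a in tg:
        d=Rt.inv().apply(np.array([x,y,z])-p)/10; r=Rt.inv()*R.from_euler("xyz",[180,0,180+a],degrees=True)
        print(np.round(d,1).tolist(),np.round(r.as_rotvec(degrees=True),1).tolist())
def rk(c,psi,q): return np.array(c)+rot(np.radians(psi))@np.array(q)   # rack point to world
E
python3 - <<'E'
from h import *
c=[489,-74];psi=8.5
print("F",toF(c))
p=rk(c,psi,[-72,80]);rows([(*p,150,psi),(*p,6,psi)])
# rotate about P
P=rk(c,psi,[0,-80]); g=[]
for a in np.linspace(8.5,-26.5,8):
    cc=P+rot(np.radians(a))@[0,80]; t=rk(cc,a,[-41,80]); g.append((*t,6,a)); print(a,np.round(toF(cc)),np.round(t))
class _:0
s=dict(position=np.array([*p,6])/1000,tool_rot=[np.pi,0,np.radians(180+psi)])
rows(g,s)
E
```

```text
F [-78.19118895 -95.93298688]
[14.5, -2.7, 25.0] [0.0, -0.0, -14.9]
[14.5, -2.7, 39.4] [0.0, -0.0, -14.9]
8.5 [-78. -96.] [437.  -1.]
3.5 [-71. -94.] [450.   4.]
-1.5 [-64. -93.] [464.   8.]
-6.5 [-58. -93.] [478.  10.]
-11.5 [-51. -93.] [493.  12.]
-16.5 [-44. -94.] [507.  12.]
-21.5 [-37. -96.] [521.  11.]
-26.5 [-30. -98.] [536.   8.]
[-3.1, 0.0, 0.0] [0.0, 0.0, 0.0]
[-4.5, 0.3, 0.0] [0.0, -0.0, 5.0]
[-5.9, 0.5, 0.0] [0.0, -0.0, 10.0]
[-7.4, 0.5, 0.0] [0.0, -0.0, 15.0]
[-8.8, 0.4, 0.0] [0.0, -0.0, 20.0]
[-10.2, 0.2, 0.0] [0.0, -0.0, 25.0]
[-11.6, -0.1, -0.0] [0.0, -0.0, 30.0]
[-13.0, -0.5, -0.0] [0.0, -0.0, 35.0]
```

Emit:
arm_command --gripper '[6,6,6,6,6]' --slide '[[5,-1,3],[10,-2,7],[14.5,-2.7,13],[14.5,-2.7,19],[14.5,-2.7,25]]' --turn '[[0,0,-5],[0,0,-10],[0,0,-14.9],[0,0,-14.9],[0,0,-14.9]]'

```text
clock: 2.65
position: [0.4057, -0.0045, 0.1567]
tool_rot: [3.141, 0.003, -2.99]
force: [2.7, 0.7, -1.5]
grip_width: 0.0601
```

Emit:
arm_command --gripper '[6,6,6,6,6]' --slide '[[0,0,5],[0,0,9],[0,0,12],[0,0,14],[0,0,14.4]]' --turn '[[0,0,0],[0,0,0],[0,0,0],[0,0,0],[0,0,0]]'

```text
clock: 3.28
position: [0.4054, -0.005, 0.0128]
tool_rot: [3.141, -0.002, -2.991]
force: [0.1, 0.1, -0.2]
grip_width: 0.0598
```

Emit:
arm_command --gripper '[6,6,6,6,6]' --slide '[[-1.5,0,0.6],[-2.5,0,0.6],[-3.1,0,0.6],[-3.8,0.2,0.6],[-4.5,0.3,0.6]]' --turn '[[0,0,0],[0,0,0],[0,0,0],[0,0,2.5],[0,0,5]]'

```text
clock: 3.9
position: [0.4502, 0.004, 0.0076]
tool_rot: [3.141, -0.001, -3.083]
force: [-3.8, 1.4, 1.0]
grip_width: 0.0599
```

```bash
python3 - <<'E'
from h import *
s=bot.observe();print(s["position"],s["tool_rot"],s["force"])
c=vision.camera_model("wrist");im=vision.grab_frame("wrist"); np.save("w.npy",c["T"]); cv2.imwrite("pics/w1.png",im)
im2=vision.grab_frame("scene")[100:300,165:355]
cv2.imwrite("pics/w1b.png",np.hstack([cv2.resize(im,(440,330)),cv2.resize(im2,(313,330))]))
E
```

```text
[0.45021299 0.00399456 0.00756971] [ 3.14139718e+00 -5.65565735e-04 -3.08320512e+00] [-3.75553948  1.41186473  0.95099178]
```

View pics/w1b.png

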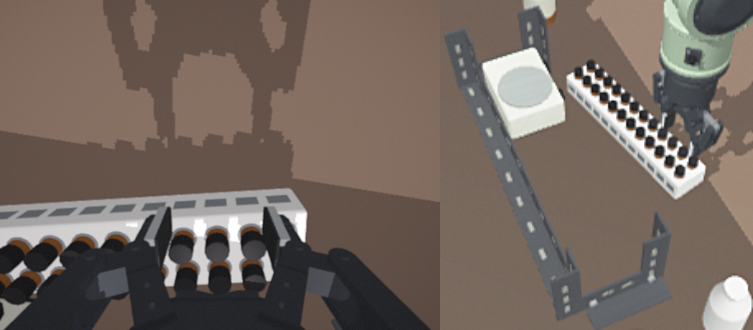

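The left panel shows both fingers against the robot-side face near the rack's left end, around (165,215) and (270,215). The right panel confirms it, so I carry on rotating.

Emit:
arm_command --gripper '[6,6,6,6,6]' --slide '[[-0.85,0.2,0],[-1.7,0.35,0],[-2.55,0.45,0],[-3.4,0.5,0],[-4.3,0.5,0]]' --turn '[[0,0,3],[0,0,6],[0,0,9],[0,0,12],[0,0,15]]'

```text
clock: 4.62
position: [0.493, 0.0114, 0.0074]
tool_rot: [-3.142, -0.0, 2.939]
force: [-2.2, 0.1, 0.2]
grip_width: 0.0598
```

Emit:
arm_command --gripper '[6,6,6,6,6]' --slide '[[-0.85,0.2,0],[-1.7,0.35,0],[-2.55,0.45,0],[-3.4,0.5,0],[-4.3,0.5,0]]' --turn '[[0,0,3],[0,0,6],[0,0,9],[0,0,12],[0,0,15]]'

```text
clock: 5.25
position: [0.5365, 0.0076, 0.0074]
tool_rot: [3.142, 0.0, 2.676]
force: [-1.9, 0.6, -0.5]
grip_width: 0.0597
```

Emit:
arm_command --gripper '[6,6,6,6,6]' --slide '[[3,0,0],[6,0,0],[6,0,-4],[6,0,-8],[6,-4,-12]]' --turn '[[0,0,0],[0,0,0],[0,0,0],[0,0,0],[0,0,0]]'

```text
clock: 5.88
position: [0.4658, -0.0004, 0.1288]
tool_rot: [3.141, 0.002, 2.681]
force: [1.1, -1.1, 0.4]
grip_width: 0.0599
```

Emit:
arm_command --gripper '[6,6,6,6,6]' --slide '[[0,-4,-4],[0,-8,-8],[0,-12,-12],[0,-15,-12],[0,-15,-12]]' --turn '[[0,0,0],[0,0,0],[0,0,0],[0,0,0],[0,0,0]]'

```text
clock: 6.5
position: [0.3973, -0.1374, 0.2482]
tool_rot: [3.14, 0.002, 2.675]
force: [0.2, 1.2, -0.4]
grip_width: 0.0598
```

```bash
python3 - <<'E'
from h import *
s=bot.observe();print(s["clock"],s["position"],s["tool_rot"],s["force"])
c=vision.camera_model("wrist");im=vision.grab_frame("wrist"); np.save("w.npy",c["T"]); cv2.imwrite("pics/w2.png",im)
cv2.imwrite("pics/w2b.png",cv2.resize(im,(800,600),interpolation=cv2.INTER_CUBIC))
E
```

```text
6.5 [ 0.39728709 -0.13737246  0.24818469] [3.14030679e+00 1.65559802e-03 2.67453127e+00] [ 0.18867241  1.21662598 -0.37435381]
```

View pics/w2b.png

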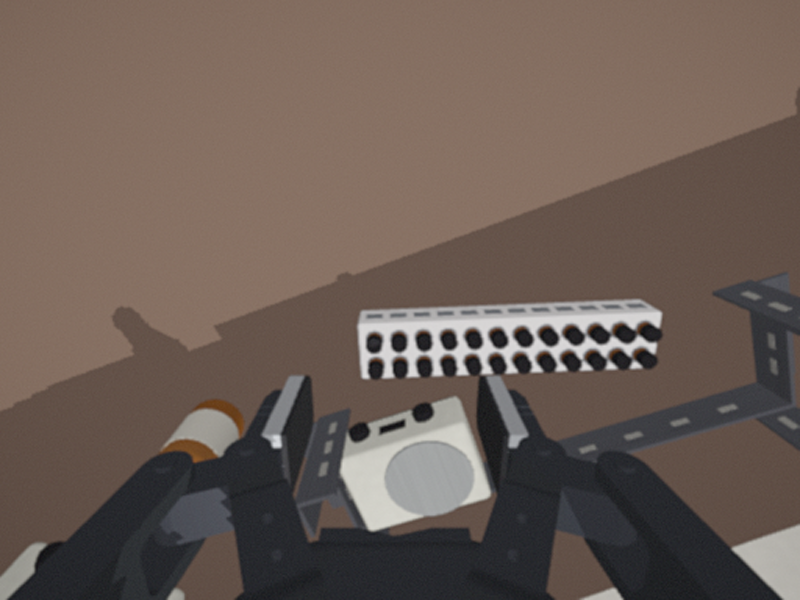

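The wrist view now shows the rack turned, with its top face bounded by (360,321), (360,379), (657,367) and (661,311).

```bash
cat >> h.py <<'E'
def rackpose(FR,BR,BL,FL,z=.04,sc=1.5625,src="wrist",T="w.npy"):
    c=dict(mtx=vision.camera_model(src)["mtx"],T=np.load(T)) if src=="wrist" else None
    P=[ray(src,((x+.5)/sc-.5,(y+.5)/sc-.5),z,c) for x,y in (FR,BR,BL,FL)]
    L,Rr=(P[2]+P[3])/2,(P[0]+P[1])/2; d=L-Rr; psi=np.degrees(np.arctan2(-d[0],d[1])); c0=(L+Rr)/2
    print("len",np.hypot(*d),"wid",np.hypot(*(P[1]-P[0])),np.hypot(*(P[3]-P[2])),"c",c0,"F",toF(c0),"psi",psi,"rel",psi-np.degrees(FY)); return c0,psi
E
python3 - <<'E'
from h import *
c,psi=rackpose((360,321),(360,379),(657,367),(661,311))
L=290;p=rk(c,psi,[0,-145-60]);q=rk(c,psi,[0,-145-13])
print(p,q); 
rows([(*p,248,psi-90),(*p,248,psi+90),(*p,248,psi)])
E
```

```text
len 289.31155383343 wid 62.1371739809438 59.46841734648095 c [528.44300989 -78.27682565] F [-38.51924746 -95.50951834] psi -24.398227810836673 rel -17.598227810836672
[ 443.76237624 -264.96959543] [ 463.17696054 -222.16686284]
[-9.9, -9.4, -0.0] [0.1, 0.0, 87.7]
[-9.9, -9.4, -0.0] [-0.0, 0.1, -92.3]
[-9.9, -9.4, -0.0] [0.0, 0.1, -2.3]
```

```bash
python3 - <<'E'
from h import *
s=bot.observe();print(s["qpos"])
c=np.array([528.4,-78.3]);psi=-24.4
a=psi-90
p=rk(c,psi,[0,-205])
s1=dict(position=np.array([*p,12])/1000,tool_rot=[np.pi,0,np.radians(180+a)])
# arc: CoR at rack (750,0)
C=rk(c,psi,[750,0]); g=[]
g.append((*rk(c,psi,[0,-158]),12,a))
for t in range(10,111,10):
    d=-t/750.; cc=C+rot(d)@(c-C); ps=psi+np.degrees(d); g.append((*rk(cc,ps,[0,-157]),12,ps-90))
    print(t,np.round(toF(cc),1),round(ps+6.8,1))
rows(g,s1)
E
```

```text
[-0.43733558  0.1528264   0.7127865   2.0677117  -0.12257866  0.96032362
  1.44552294]
10 [-35.5 -86. ] -18.4
20 [-32.3 -76.6] -19.1
30 [-28.9 -67.1] -19.9
40 [-25.5 -57.8] -20.7
50 [-21.9 -48.4] -21.4
60 [-18.1 -39.1] -22.2
70 [-14.3 -29.9] -22.9
80 [-10.4 -20.7] -23.7
90 [ -6.3 -11.6] -24.5
100 [-2.1 -2.5] -25.2
110 [2.3 6.5] -26.0
[4.7, -0.0, -0.0] [0.0, 0.0, 0.0]
[5.8, -0.2, -0.0] [0.0, -0.0, 0.8]
[6.8, -0.4, -0.0] [0.0, -0.0, 1.5]
[7.8, -0.6, -0.0] [0.0, -0.0, 2.3]
[8.8, -0.7, -0.0] [0.0, -0.0, 3.1]
[9.8, -0.9, -0.0] [-0.0, -0.0, 3.8]
[10.8, -1.0, -0.0] [0.0, -0.0, 4.6]
[11.9, -1.1, -0.0] [0.0, -0.0, 5.3]
[12.9, -1.2, -0.0] [0.0, -0.0, 6.1]
[13.9, -1.3, -0.0] [-0.0, -0.0, 6.9]
[14.9, -1.4, -0.0] [0.0, -0.0, 7.6]
[15.9, -1.5, -0.0] [0.0, -0.0, 8.4]
```

Emit:
arm_command --gripper '[2.5,2.5,2.5,2.5,2.5]' --slide '[[-2,-2,2],[-4,-4,4],[-6,-6,6],[-8,-8,8],[-9.9,-9.4,9]]' --turn '[[0,0,-10],[0,0,-20],[0,0,-30],[0,0,-40],[0,0,-50]]'

```text
clock: 7.18
position: [0.4391, -0.256, 0.1575]
tool_rot: [3.137, -0.008, -2.793]
force: [-0.0, 0.3, -1.1]
grip_width: 0.0249
```

Emit:
arm_command --gripper '[2.5,2.5,2.5,2.5,2.5]' --slide '[[0,0,1],[0,0,2],[0,0,3],[0,0,4],[0,0,4]]' --turn '[[0,0,-10],[0,0,-20],[0,0,-30],[0,0,-40],[0,0,-42.3]]'

```text
clock: 7.8
position: [0.4367, -0.2534, 0.1174]
tool_rot: [3.122, -0.007, -2.164]
force: [0.0, -0.5, -1.4]
grip_width: 0.025
```

```bash
python3 - <<'E'
from h import *
s=bot.observe();print(s["clock"],s["position"],s["tool_rot"],s["force"],s["qpos"])
c=np.array([528.4,-78.3]);psi=-24.4
rows([(*rk(c,psi,[0,-205]),12,psi+90),(*rk(c,psi,[0,-160]),12,psi+90)])
E
```

```text
7.8 [ 0.43666658 -0.25344629  0.11741916] [ 3.12224641 -0.00674409 -2.16379558] [ 0.03920712 -0.53740231 -1.39811944] [ 0.94053182  0.54406031 -0.71887186  1.94618502  0.47291154  0.84793159
  2.51258125]
[0.5, -1.4, 10.5] [1.1, -0.3, -9.6]
[-3.9, -0.7, 10.5] [1.1, -0.3, -9.6]
```

The turn ran joint 7 to its limit, so I'll rotate the other way round, which gives the same jaw axis.

Emit:
arm_command --gripper '[2.5,2.5,2.5,2.5,2.5]' --slide '[[0,0,-1],[0,0,-2],[0,0,-3],[0,0,-3],[0,0,-3]]' --turn '[[0,0,10.6],[0,0,21.2],[0,0,31.8],[0,0,42.4],[0,0,53]]'

```text
clock: 8.43
position: [0.4373, -0.2537, 0.1476]
tool_rot: [3.136, -0.02, -3.099]
force: [-0.1, 0.9, -0.5]
grip_width: 0.0253
```

Emit:
arm_command --gripper '[2.5,2.5,2.5,2.5,2.5]' --slide '[[0,0,0],[0,0,0],[0,0,0],[0,0,0],[0,0,0]]' --turn '[[0,0,10.6],[0,0,21.2],[0,0,31.8],[0,0,42.4],[0,0,53]]'

```text
clock: 9.05
position: [0.4373, -0.2537, 0.1475]
tool_rot: [-3.129, -0.017, 2.259]
force: [0.3, 0.5, -0.4]
grip_width: 0.025
```

Emit:
arm_command --gripper '[2.5,2.5,2.5,2.5,2.5]' --slide '[[0,0,0],[0,0,0],[0,0,0],[0,0,0],[0,0,0]]' --turn '[[0,0,10.6],[0,0,21.2],[0,0,31.8],[0,0,42.4],[0,0,53]]'

```text
clock: 9.68
position: [0.4373, -0.2537, 0.1474]
tool_rot: [-3.12, 0.0, 1.334]
force: [-0.2, -0.0, -1.0]
grip_width: 0.025
```

```bash
python3 - <<'E'
from h import *
s=bot.observe();print(s["clock"],s["position"],s["tool_rot"],s["force"],s["qpos"])
c=np.array([528.4,-78.3]);psi=-24.4
rows([(*rk(c,psi,[0,-205]),12,psi-90),(*rk(c,psi,[0,-160]),12,psi-90)])
E
```

```text
9.675 [ 0.4372835  -0.25368939  0.14741271] [-3.12025884e+00  4.85803134e-04  1.33423546e+00] [-0.18203164 -0.00656741 -1.0276698 ] [ 0.45302839  0.41465788 -0.06178357  1.94395148  0.03988471  0.80507748
  0.1316902 ]
[-0.9, 1.2, 13.5] [-1.2, 0.1, 10.8]
[3.5, 2.0, 13.5] [-1.2, 0.1, 10.8]
```

Next I square up the tool, descend beside the right end, and make first contact.

Emit:
arm_command --gripper '[2.5,2.5,2.5,2.5,2.5]' --slide '[[-0.5,0.6,2],[-0.9,1.2,6],[-0.9,1.2,10],[-0.9,1.2,12.5],[-0.9,1.2,13.5]]' --turn '[[-0.6,0,5.4],[-1.2,0.1,10.8],[-1.2,0.1,10.8],[-1.2,0.1,10.8],[-1.2,0.1,10.8]]'

```text
clock: 10.3
position: [0.4433, -0.2645, 0.011]
tool_rot: [-3.14, 0.001, 1.152]
force: [0.2, -0.4, -0.4]
grip_width: 0.0246
```

```bash
python3 - <<'E'
from h import *
s=bot.observe();print(s["clock"],s["position"],s["tool_rot"],s["force"],s["qpos"])
c=np.array([528.4,-78.3]);psi=-24.4
rows([(*rk(c,psi,[0,-205]),12,psi-90),(*rk(c,psi,[0,-158]),12,psi-90)])
c=vision.camera_model("wrist");im=vision.grab_frame("wrist"); np.save("w.npy",c["T"]); cv2.imwrite("pics/w3.png",im)
im2=vision.grab_frame("scene")[100:300,165:355]
cv2.imwrite("pics/w3b.png",np.hstack([cv2.resize(im,(440,330)),cv2.resize(im2,(313,330))]))
E
```

```text
10.3 [ 0.44329463 -0.26448209  0.01103466] [-3.13960248e+00  7.71492982e-04  1.15199207e+00] [ 0.15386079 -0.3950556  -0.43961461] [ 0.43578036  0.646052   -0.01787249  2.01415674  0.02481428  0.48357564
 -0.01928797]
[-0.0, 0.1, -0.1] [-0.1, 0.0, 0.4]
[4.7, 0.1, -0.1] [-0.1, 0.0, 0.4]
```

View pics/w3b.png

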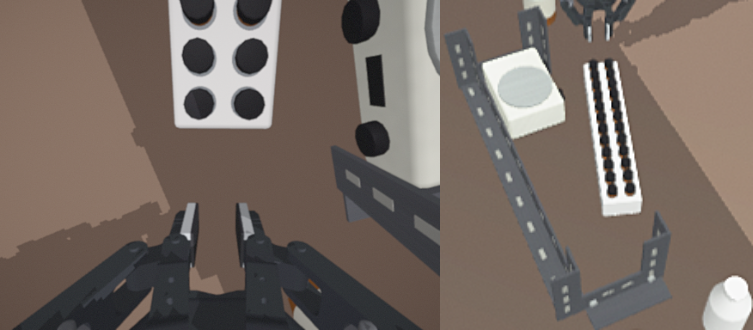

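The fingers are centred behind the rack's right end face: fingers at (190,215) and (240,215) in the left panel, end face at (222,128). I push along the rack with a slow clockwise steer.

Emit:
arm_command --gripper '[2.5,2.5,2.5,2.5,2.5]' --slide '[[2.5,0,0],[4.3,0.1,0],[5.2,0,0],[6,-0.2,0],[6.8,-0.3,0]]' --turn '[[0,0,0],[0,0,0.2],[0,0,0.6],[0,0,1.2],[0,0,1.8]]'

```text
clock: 11.02
position: [0.4681, -0.2036, 0.0134]
tool_rot: [3.14, 0.003, 1.118]
force: [-3.4, -7.3, 4.3]
grip_width: 0.025
```

Emit:
arm_command --gripper '[2.5,2.5,2.5,2.5,2.5]' --slide '[[0.8,-0.2,0],[1.6,-0.3,0],[2.4,-0.5,0],[3.2,-0.6,0],[4,-0.7,0]]' --turn '[[0,0,0.6],[0,0,1.2],[0,0,1.9],[0,0,2.5],[0,0,3.1]]'

```text
clock: 11.65
position: [0.479, -0.1645, 0.0131]
tool_rot: [3.141, 0.003, 1.064]
force: [-3.7, -8.4, 7.3]
grip_width: 0.0248
```

```bash
python3 - <<'E'
from h import *
s=bot.observe();print(s["clock"],s["position"],s["tool_rot"],s["force"])
c=vision.camera_model("wrist");im=vision.grab_frame("wrist"); np.save("w.npy",c["T"]); cv2.imwrite("pics/w4.png",im)
im2=vision.grab_frame("scene")[100:300,165:355]
cv2.imwrite("pics/s4.png",im2)
cv2.imwrite("pics/w4b.png",np.hstack([cv2.resize(im[:192,60:330],(250,178)).repeat(1,0),cv2.resize(im2,(169,178))]) if 0 else np.hstack([cv2.resize(im,(267,500)) if 0 else cv2.resize(im,(300,500)),cv2.resize(im2,(475,500),interpolation=cv2.INTER_CUBIC)]))
E
```

```text
11.65 [ 0.47896167 -0.16446077  0.01313914] [3.14053854e+00 2.52102204e-03 1.06389927e+00] [-3.66829828 -8.43030877  7.34915744]
```

View pics/w4b.png

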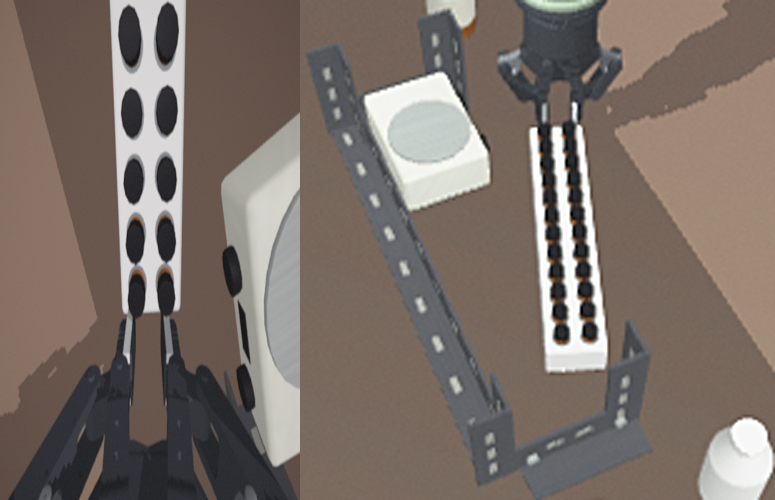

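The rack's left end is well into the mouth (right panel, end at about (575,360)), with a gap to the upright at (628,330). The fingers are still square on the end face.

```bash
python3 - <<'E'
from h import *
def S(x,y,z): return ray("scene",((x+.5)/2.5-.5+165,(y+.5)/2.5-.5+100),z)
P=[S(*q,.04) for q in((282,127),(231,129),(247,355),(306,350))]
L,Rr=(P[2]+P[3])/2,(P[0]+P[1])/2;d=L-Rr
print([np.round(toF(p)) for p in P],np.hypot(*d),toF((L+Rr)/2),np.degrees(np.arctan2(-d[0],d[1]))+6.8)
B=[S(250,371,0),S(304,368,0)];print([np.round(toF(p)) for p in B])
t=np.array([479,-164.5]);psi=np.degrees(1.0639)-90
c=rk(t,psi,[0,157]);print("tool est",toF(c),psi+6.8,toF(rk(c,psi,[-30,145])),toF(rk(c,psi,[30,145])),toF(rk(c,psi,[30,-145])))
E
```

```text
[array([-100., -169.]), array([ -46., -190.]), array([57., 80.]), array([ 3., 98.])] 287.46358963779267 [-21.54913563 -45.01213877] -20.898049698631862
[array([52., 78.]), array([ 2., 97.])]
tool est [-17.97515419 -41.663305  ] -22.24302017603171 [  9.14494741 103.90283148] [64.68014487 81.19067962] [ -45.09525579 -187.22944148]
```

Emit:
arm_command --gripper '[2.5,2.5,2.5,2.5,2.5]' --slide '[[0.8,-0.2,0],[1.6,-0.3,0],[2.4,-0.5,0],[3.2,-0.6,0],[4,-0.7,0]]' --turn '[[0,0,0.6],[0,0,1.2],[0,0,1.9],[0,0,2.5],[0,0,3.1]]'

```text
clock: 12.38
position: [0.4921, -0.1258, 0.0129]
tool_rot: [3.141, 0.002, 1.01]
force: [-4.0, -6.8, 5.0]
grip_width: 0.025
```

Emit:
arm_command --gripper '[2.5,2.5,2.5]' --slide '[[0.5,-0.1,0],[1,-0.1,0],[1,-0.1,0]]' --turn '[[0,0,0],[0,0,0],[0,0,0]]'

```text
clock: 12.75
position: [0.4969, -0.1162, 0.0128]
tool_rot: [3.141, 0.002, 1.012]
force: [-1.4, -2.3, 2.8]
grip_width: 0.0252
```

```bash
python3 - <<'E'
from h import *
s=bot.observe();print(s["clock"],s["position"],s["tool_rot"],s["force"],s["qpos"])
t=s["position"][:2]*1000;psi=np.degrees(s["tool_rot"][2])-90
c=rk(t,psi,[0,157]);print("tool est",c,toF(c),psi+6.8,toF(rk(c,psi,[-30,145])),toF(rk(c,psi,[30,145])),toF(rk(c,psi,[30,-145])))
E
```

```text
12.75 [ 0.49687209 -0.11620052  0.01279671] [3.14089617e+00 1.66801648e-03 1.01155312e+00] [-1.36346278 -2.26535989  2.8024233 ] [ 0.07462348  0.63884013  0.05071841  2.03339886 -0.0626978   0.47085155
 -0.38799782]
tool est [580.16763566  16.88160293] [1.57438628 5.10392   ] -25.242275547671166 [ 36.2737929  149.05165767] [ 90.54455166 123.46484967] [ -33.12502033 -138.84381767]
```

Emit:
arm_command --gripper '[2.5,2.5,2.5,2.5,2.5]' --slide '[[-2,0,0],[-5,0,0],[-8,0,-3],[-11,0,-8],[-12,0,-13]]' --turn '[[0,0,0],[0,0,0],[0,0,-5],[0,0,-15],[0,0,-25]]'

```text
clock: 13.38
position: [0.4321, -0.219, 0.1443]
tool_rot: [-3.141, 0.002, 1.452]
force: [0.2, -0.3, 0.4]
grip_width: 0.0249
```

Emit:
arm_command --gripper '[8,8,8,8,8]' --slide '[[0,0,-3],[0,0,-6],[0,0,-9],[0,0,-12],[0,0,-12]]' --turn '[[0,0,-10.5],[0,0,-21],[0,0,-31.5],[0,0,-42],[0,0,-52]]'

```text
clock: 14.0
position: [0.4343, -0.2176, 0.2649]
tool_rot: [3.141, 0.004, 2.362]
force: [-0.7, -0.8, 0.1]
grip_width: 0.0799
```

```bash
python3 - <<'E'
from h import *
s=bot.observe();print(s["clock"],s["position"],s["tool_rot"],s["force"],s["qpos"])
c=vision.camera_model("wrist");im=vision.grab_frame("wrist"); np.save("w.npy",c["T"]); cv2.imwrite("pics/w5.png",im)
cv2.imwrite("pics/w5b.png",cv2.resize(im,(800,600),interpolation=cv2.INTER_CUBIC))
cc=np.array([580.2,16.9]);psi=-32
for q in((-30,-145),(30,-145),(30,145),(-30,145)): print(np.round(proj("wrist",[*rk(cc,psi,q),40],c)*1.5625))
E
```

```text
14.0 [ 0.43428276 -0.21757939  0.26488857] [3.14135105 0.00437209 2.36151902] [-0.72374838 -0.76118469  0.10144409] [ 0.57707419  0.23533098 -0.28316407  1.8659745   0.0773984   1.04663538
  1.05351266]
[530. 184.]
[537. 249.]
[863. 179.]
[873. 107.]
```

```bash
python3 - <<'E'
from h import *
c=np.array([580.2,16.9]);psi=-32
p=rk(c,psi,[-110,-42]);print(p);rows([(*p,265,psi),(*rk(c,psi,[-70,-42]),265,psi)])
E
```

```text
[464.65810032  39.57309903]
[15.7, 20.6, -0.2] [-0.0, 0.2, -12.2]
[11.8, 21.4, -0.2] [-0.0, 0.2, -12.2]
```

Emit:
arm_command --gripper '[8,8,8,8,8]' --slide '[[3,5,0],[6,10,0],[9,15,0],[11.8,20,0],[11.8,21.4,-0.2]]' --turn '[[0,0,-4],[0,0,-8],[0,0,-12.2],[0,0.2,-12.2],[0,0.2,-12.2]]'

```text
clock: 14.68
position: [0.5015, 0.0213, 0.2642]
tool_rot: [-3.142, -0.004, 2.571]
force: [-0.4, -1.6, 0.1]
grip_width: 0.0801
```

```bash
python3 - <<'E'
from h import *
s=bot.observe();print(s["clock"],s["position"],s["tool_rot"],s["qpos"])
c=vision.camera_model("wrist");im=vision.grab_frame("wrist"); np.save("w.npy",c["T"]); cv2.imwrite("pics/w5.png",im)
cv2.imwrite("pics/w5b.png",cv2.resize(im,(800,600),interpolation=cv2.INTER_CUBIC))
cc=np.array([580.2,16.9]);psi=-32
for q in((-30,-145),(30,-145),(30,145),(-30,145)): print(np.round(proj("wrist",[*rk(cc,psi,q),40],c)*1.5625))
for p in ((0,123.5,0),(-4,123.5,130),(16,-157.5,0)): print(p,np.round(proj("wrist",[*toW(p[:2]),p[2]],c)*1.5625))
E
```

```text
14.675 [0.50148375 0.02128401 0.26424315] [-3.14156488 -0.00371289  2.57074374] [ 0.21125547  0.28426223 -0.45884909  1.81668276  0.13864479  1.07537664
  0.70185273]
[284. 292.]
[289. 348.]
[576. 345.]
[584. 289.]
(0, 123.5, 0) [533. 258.]
(-4, 123.5, 130) [585. 292.]
(16, -157.5, 0) [305. 375.]
```

View pics/w5b.png

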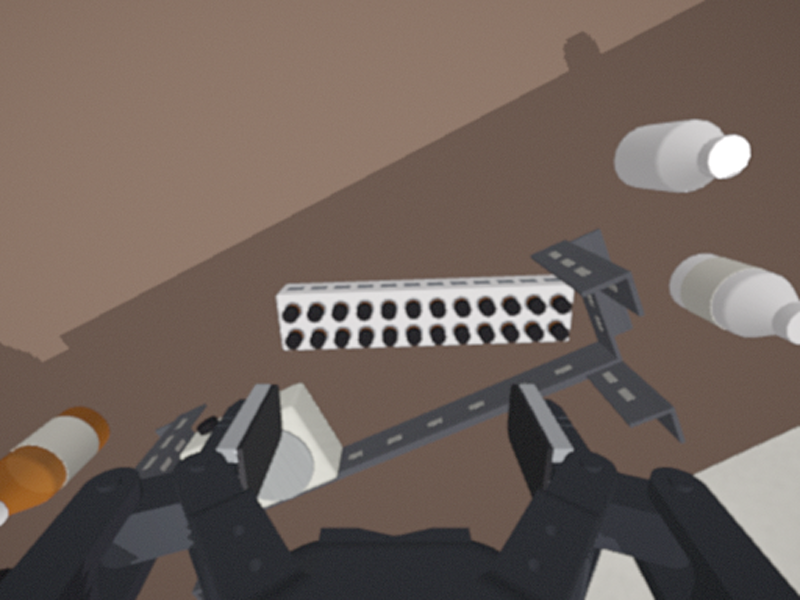

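The rack's left end is behind the upright: left end at x≈572, upright foot at (532,258), and the leg now covers the rack's front-left corner. The right end is at (280,322), clear of the stirrer.

```bash
python3 - <<'E'
from h import *
c,psi=rackpose((277,294),(284,350),(571,341),(575,284))
print(toF(rk(c,psi,[-30,145])),toF(rk(c,psi,[30,-145])))
F=lambda th,cf,q: toW(np.array(cf)+rot(np.radians(th))@np.array(q))
cf=toF(c);th=psi+6.8
pre=rk(c,psi,[-72,-42]);rows([(*pre,150,psi),(*pre,5,psi)])
s=dict(position=np.array([*pre,5])/1000,tool_rot=[np.pi,0,np.radians(180+psi)])
P=cf+rot(np.radians(th))@[0,100];g=[(*rk(c,psi,[-42,-42]),5,psi)]
for a in np.append(np.arange(th+3,0,3),0):
    cc=P+rot(np.radians(a))@[0,-100]; t=F(a,cc,[-42,-42]); g.append((*t,5,a-6.8)); print(round(a,1),np.round(cc),np.round(cc+rot(np.radians(a))@[-30,145]),np.round(cc+rot(np.radians(a))@[30,-145]))
rows(g,s)
E
```

```text
len 288.6109176682183 wid 59.54391050439414 59.784462839723695 c [575.00498183  11.83728047] F [-2.9546831  -0.51619691] psi -30.64407700326601 rel -23.84407700326601
[ 28.22195981 144.23537281] [ -34.13132602 -145.26776663]
[0.4, -1.3, 11.4] [0.0, -0.2, -2.1]
[0.4, -1.3, 25.9] [0.0, -0.2, -2.1]
-20.8 [ 2. -3.] [ 25. 144.] [ -22. -149.]
-17.8 [ 7. -4.] [ 23. 143.] [  -9. -151.]
-14.8 [12. -6.] [ 20. 142.] [   4. -154.]
-11.8 [17. -7.] [ 17. 141.] [  17. -155.]
-8.8 [22. -8.] [ 15. 140.] [  29. -156.]
-5.8 [27. -9.] [ 12. 139.] [  42. -156.]
-2.8 [33. -9.] [ 10. 137.] [  55. -155.]
0.0 [37. -9.] [  7. 136.] [  67. -154.]
[-3.0, 0.0, 0.0] [0.0, 0.0, 0.0]
[-3.7, -0.2, -0.0] [-0.0, 0.0, -3.0]
[-4.5, -0.4, -0.0] [0.0, 0.0, -6.0]
[-5.3, -0.5, -0.0] [0.0, 0.0, -9.0]
[-6.0, -0.6, -0.0] [0.0, 0.0, -12.0]
[-6.8, -0.6, -0.0] [0.0, 0.0, -15.0]
[-7.6, -0.6, -0.0] [0.0, 0.0, -18.0]
[-8.4, -0.6, -0.0] [0.0, 0.0, -21.0]
[-9.1, -0.5, -0.0] [-0.0, 0.0, -23.8]
```

```bash
python3 - <<'E'
from h import *
c=np.array([575,11.8]);psi=-30.6
rows([(*rk(c,psi,[0,-190]),150,psi-90),(*rk(c,psi,[0,-190]),12,psi-90)])
E
```

```text
[-7.3, -15.8, 11.4] [-0.1, -0.2, 87.8]
[-7.4, -15.8, 25.2] [-0.1, -0.2, 87.8]
```

Vision puts the rack 7 mm short of where I want it along the bay, so I'll go back and nudge the right end a little further.

Emit:
arm_command --gripper '[2.5,2.5,2.5,2.5,2.5]' --slide '[[-1.5,-3,0],[-3,-6,0],[-4.5,-9,0],[-6,-12,0],[-7.3,-15.8,0]]' --turn '[[0,0,10.5],[0,0,21],[0,0,31.5],[0,0,42],[0,0,52.5]]'

```text
clock: 15.35
position: [0.4764, -0.1568, 0.2642]
tool_rot: [-3.139, -0.001, 1.644]
force: [0.5, 0.2, -0.7]
grip_width: 0.025
```

Emit:
arm_command --gripper '[2.5,2.5,2.5,2.5,2.5]' --slide '[[0,0,3],[0,0,6],[0,0,9],[0,0,11.4],[0,0,11.4]]' --turn '[[0,0,10.5],[0,0,21],[0,0,31.5],[0,-0.2,35.3],[0,-0.2,35.3]]'

```text
clock: 15.98
position: [0.4754, -0.1553, 0.1492]
tool_rot: [-3.137, 0.005, 1.035]
force: [0.0, -0.0, 0.2]
grip_width: 0.0248
```

```bash
python3 - <<'E'
from h import *
s=bot.observe();print(s["clock"],s["position"],s["tool_rot"])
c=np.array([575,11.8]);psi=-30.6
rows([(*rk(c,psi,[0,-190]),12,psi-90),(*rk(c,psi,[0,-140]),12,psi-90)])
E
```

```text
15.975 [ 0.47544415 -0.15525024  0.1491575 ] [-3.13702591  0.00530132  1.03478105]
[0.5, 0.1, 13.7] [-0.3, 0.3, -0.1]
[5.5, 0.1, 13.7] [-0.3, 0.3, -0.1]
```

Emit:
arm_command --gripper '[2.5,2.5,2.5,2.5,2.5]' --slide '[[0.5,0.1,5],[0.5,0.1,9],[0.5,0.1,12],[0.5,0.1,13.5],[2,0.1,13.7]]' --turn '[[-0.3,0.3,0],[-0.3,0.3,0],[-0.3,0.3,0],[-0.3,0.3,0],[-0.3,0.3,0]]'

```text
clock: 16.6
position: [0.4874, -0.139, 0.0135]
tool_rot: [3.138, -0.001, 1.035]
force: [0.5, 0.2, -0.4]
grip_width: 0.0247
```

Emit:
arm_command --gripper '[2.5,2.5,2.5,2.5,2.5]' --slide '[[1.5,0,0],[2.2,0,0],[2.8,0,0],[3.4,0,0],[3.4,0,0]]' --turn '[[0,0,0],[0,0,0],[0,0,0],[0,0,0],[0,0,0]]'

```text
clock: 17.23
position: [0.505, -0.1092, 0.0139]
tool_rot: [3.137, -0.001, 1.037]
force: [-0.9, -2.3, 2.1]
grip_width: 0.0246
```

```bash
python3 - <<'E'
from h import *
s=bot.observe();print(s["clock"],s["position"],s["tool_rot"],s["force"])
psi=np.degrees(s["tool_rot"][2])-90;c=rk(s["position"][:2]*1000,psi,[0,150]);print(c,toF(c),psi+6.8)
E
```

```text
17.225 [ 0.50499724 -0.1091508   0.01391898] [ 3.13737961e+00 -8.24960559e-04  1.03691930e+00] [-0.93317058 -2.33686122  2.06897745]
[581.32844046  19.9752937 ] [2.36072015 8.31329212] -23.78890043847088
```

Emit:
arm_command --gripper '[2.5,2.5,2.5,2.5,2.5]' --slide '[[-2,0,0],[-5,0,-1],[-7,-1,-5],[-8,-4,-9],[-8,-8,-11]]' --turn '[[0,0,0],[0,0,0],[0,0,-10],[0,0,-20],[0,0,-30]]'

```text
clock: 17.85
position: [0.3947, -0.1376, 0.1248]
tool_rot: [3.135, 0.002, 1.565]
force: [0.8, 0.3, 0.3]
grip_width: 0.0248
```

Emit:
arm_command --gripper '[8,8,8,8,8]' --slide '[[0,0,0],[0,0,0],[0,0,0],[0,0,0],[0,0,0]]' --turn '[[0,0,-10.5],[0,0,-21],[0,0,-31.5],[0,0,-42],[0,0,-52.5]]'

```text
clock: 18.48
position: [0.395, -0.137, 0.1234]
tool_rot: [3.14, 0.004, 2.483]
force: [0.8, -0.9, 0.2]
grip_width: 0.0797
```

```bash
python3 - <<'E'
from h import *
st=bot.observe();print(st["clock"],st["position"],st["tool_rot"],st["qpos"])
c=toW([2,7]);th=-23.8;psi=th-6.8
F=lambda th,cf,q: toW(np.array(cf)+rot(np.radians(th))@np.array(q))
cf=toF(c)
pre=rk(c,psi,[-62,-42]);rows([(*pre,120,psi),(*pre,5,psi)])
s=dict(position=np.array([*pre,5])/1000,tool_rot=[np.pi,0,np.radians(180+psi)])
P=cf+rot(np.radians(th))@[0,100];g=[(*rk(c,psi,[-35,-42]),5,psi)]
for a in np.append(np.arange(th+3,0,3),0):
    cc=P+rot(np.radians(a))@[0,-100]; t=F(a,cc,[-35,-42]); g.append((*t,5,a-6.8)); print(round(a,1),np.round(cc),np.round(cc+rot(np.radians(a))@[-30,145]),np.round(cc+rot(np.radians(a))@[30,-145]))
g.append((*F(0,cc+[51,0],[-35,-42]),5,-6.8))
rows(g,s)
E
```

```text
18.475 [ 0.3950156  -0.13701369  0.12338021] [3.13994276 0.00419325 2.4830029 ] [ 0.6026655   0.34974807 -0.49795071  2.1777917   0.26892048  0.66688543
  0.83016229]
[0.5, 18.7, 0.4] [0.1, 0.2, -7.1]
[0.5, 18.7, 11.9] [0.1, 0.2, -7.1]
-20.8 [7. 5.] [ 30. 151.] [ -17. -141.]
-17.8 [12.  3.] [ 28. 151.] [  -4. -144.]
-14.8 [17.  2.] [ 25. 150.] [   9. -146.]
-11.8 [22.  1.] [ 22. 149.] [  22. -147.]
-8.8 [27. -0.] [ 20. 148.] [  35. -148.]
-5.8 [32. -1.] [ 17. 146.] [  47. -148.]
-2.8 [37. -1.] [ 15. 145.] [  60. -148.]
0.0 [42. -2.] [ 12. 143.] [  72. -147.]
[-2.7, -0.0, -0.0] [0.0, 0.0, 0.0]
[-3.4, -0.2, -0.0] [-0.0, 0.0, -3.0]
[-4.2, -0.3, -0.0] [0.0, 0.0, -6.0]
[-5.0, -0.4, -0.0] [-0.0, 0.0, -9.0]
[-5.7, -0.4, -0.0] [-0.0, 0.0, -12.0]
[-6.5, -0.4, -0.0] [0.0, 0.0, -15.0]
[-7.3, -0.4, -0.0] [-0.0, 0.0, -18.0]
[-8.0, -0.3, -0.0] [0.0, 0.0, -21.0]
[-8.7, -0.2, -0.0] [-0.0, 0.0, -23.8]
[-13.4, 1.9, 0.0] [-0.0, 0.0, -23.8]
```

Emit:
arm_command --gripper '[8,8,8,8,8]' --slide '[[0.2,6,0],[0.4,12,0],[0.5,18,0],[0.5,18.7,3],[0.5,18.7,7]]' --turn '[[0,0,-3],[0,0,-5],[0.1,0.2,-7.1],[0.1,0.2,-7.1],[0.1,0.2,-7.1]]'

```text
clock: 19.1
position: [0.5077, 0.0144, 0.0532]
tool_rot: [3.14, 0.002, 2.602]
force: [1.2, -1.1, -0.8]
grip_width: 0.0799
```

Emit:
arm_command --gripper '[8,8,8,8,8]' --slide '[[0,0,3],[0,0,4.9],[-1.5,0,4.9],[-2.7,0,4.9],[-3.4,-0.2,4.9]]' --turn '[[0,0,0],[0,0,0],[0,0,0],[0,0,0],[0,0,-3]]'

```text
clock: 19.73
position: [0.536, -0.0067, 0.0053]
tool_rot: [3.141, 0.001, 2.653]
force: [-3.2, 2.0, 1.0]
grip_width: 0.0798
```

```bash
python3 - <<'E'
from h import *
s=bot.observe();print(s["clock"],s["position"],s["tool_rot"],s["force"])
p=s["position"][:2]*1000;print(toF(p),np.degrees(s["tool_rot"][2])-180+6.8)
c=toW([2,7]);psi=-30.6; print("rack-frame tool",rot(-np.radians(psi))@(p-c))
E
```

```text
19.725 [ 0.53602327 -0.00672664  0.00527042] [3.14120078e+00 1.05569029e-03 2.65296485e+00] [-3.17862323  1.95728874  1.04442312]
[-39.46413221 -23.565116  ] -21.19631090779559
rack-frame tool [-25.60359984 -44.69850391]
```

Emit:
arm_command --gripper '[8,8,8,8]' --slide '[[-0.7,-0.1,0],[-1.5,-0.2,0],[-2.3,-0.3,0],[-3.1,-0.3,0]]' --turn '[[0,0,-3],[0,0,-6],[0,0,-9],[0,0,-12]]'

```text
clock: 20.23
position: [0.5613, -0.0244, 0.0052]
tool_rot: [-3.141, 0.0, 2.863]
force: [-2.6, 0.1, -0.1]
grip_width: 0.0799
```

Emit:
arm_command --gripper '[8,8,8,8]' --slide '[[-0.7,-0.1,0],[-1.5,-0.2,0],[-2.3,-0.3,0],[-2.3,-0.3,0]]' --turn '[[0,0,-3],[0,0,-6],[0,0,-9.2],[0,0,-9.2]]'

```text
clock: 20.72
position: [0.5829, -0.0335, 0.0051]
tool_rot: [-3.142, 0.001, 3.021]
force: [-0.5, 0.9, 0.3]
grip_width: 0.0798
```

```bash
python3 - <<'E'
from h import *
s=bot.observe();print(s["clock"],s["position"],s["tool_rot"],s["force"])
p=s["position"][:2]*1000;print(toF(p),np.degrees(s["tool_rot"][2])-180+6.8)
f=toF(p); rows([(*toW(f+[a,0]),5,-6.8) for a in (10,20,30,40)])
im=vision.grab_frame("scene")[100:300,165:355]; cv2.imwrite("pics/s6.png",cv2.resize(im,None,fx=3,fy=3,interpolation=cv2.INTER_CUBIC))
E
```

```text
20.725 [ 0.582927   -0.03351043  0.00506666] [-3.14159162e+00  1.23374208e-03  3.02114293e+00] [-0.49597477  0.91935927  0.2624397 ]
[ 10.28095372 -44.60690709] -0.10126075138127266
[-1.0, 0.0, 0.0] [-0.0, 0.1, -0.1]
[-2.0, 0.0, 0.0] [-0.0, 0.1, -0.1]
[-3.0, 0.0, 0.0] [-0.0, 0.1, -0.1]
[-4.0, 0.0, 0.0] [-0.0, 0.1, -0.1]
```

View pics/s6.png

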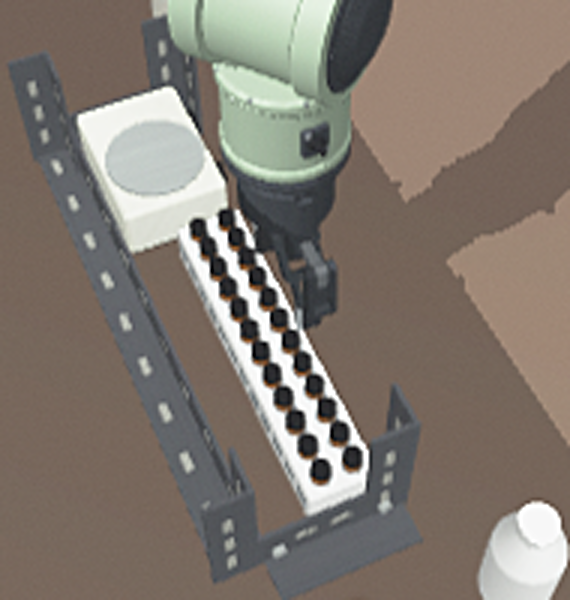

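The rack lies inside the bay, nearly parallel to the rail. Its left end at (340,490) is behind the upright and its right end at (205,220) is beside the stirrer. I'll recentre the fingers on the rack and push it straight back.

Emit:
arm_command --gripper '[8,8,8,8,8]' --slide '[[1.5,0,0],[1.5,3,0],[0.3,4,0],[-0.7,4,0],[-1.5,4,0]]' --turn '[[0,0,0],[0,0,0],[0,0,0],[0,0,0],[0,0,0]]'

```text
clock: 21.4
position: [0.6013, 0.0048, 0.0041]
tool_rot: [-3.141, -0.002, 3.022]
force: [-7.6, 2.2, 4.9]
grip_width: 0.0801
```

Emit:
arm_command --gripper '[8,8,8,8]' --slide '[[-0.6,0,0],[-1.2,0,0],[-1.8,0,0],[-2.3,0,0]]' --turn '[[0,0,0],[0,0,0],[0,0,0],[0,0,0]]'

```text
clock: 21.9
position: [0.6239, 0.0015, 0.004]
tool_rot: [-3.141, -0.002, 3.022]
force: [-6.8, 0.7, 4.2]
grip_width: 0.0795
```

```bash
python3 - <<'E'
from h import *
s=bot.observe();print(s["clock"],s["force"],toF(s["position"][:2]*1000),np.degrees(s["tool_rot"][2])-180+6.8)
def S(x,y,z): return ray("scene",((x+.5)/3-.5+165,(y+.5)/3-.5+100),z)
print([np.round(toF(S(*q,.04))) for q in((237,210),(180,240),(312,496),(368,468))])
E
```

```text
21.9 [-6.79894159  0.73793371  4.17504255] [46.80064877 -4.94891228] -0.0746899017119178
[array([  14., -144.]), array([  74., -133.]), array([ 71., 140.]), array([ 21., 136.])]
```

Emit:
arm_command --gripper '[8,8,8]' --slide '[[-0.3,0,0],[-0.6,0,0],[-0.6,0,0]]' --turn '[[0,0,0],[0,0,0],[0,0,0]]'

```text
clock: 22.28
position: [0.63, 0.0008, 0.004]
tool_rot: [-3.141, -0.002, 3.022]
force: [-4.2, 1.1, 1.5]
grip_width: 0.0801
```

Emit:
arm_command --gripper '[8,8]' --slide '[[-0.2,0,0],[-0.3,0,0]]' --turn '[[0,0,0],[0,0,0]]'

```text
clock: 22.52
position: [0.6327, 0.0005, 0.004]
tool_rot: [-3.141, -0.002, 3.022]
force: [-7.2, 0.7, 2.8]
grip_width: 0.0804
```

Emit:
arm_command --gripper '[8,8]' --slide '[[-0.15,0,0],[-0.3,0,0]]' --turn '[[0,0,0],[0,0,0]]'

```text
clock: 22.78
position: [0.6356, 0.0001, 0.004]
tool_rot: [-3.141, -0.002, 3.022]
force: [-7.4, 1.6, 4.8]
grip_width: 0.0802
```

Emit:
arm_command --gripper '[8,8]' --slide '[[-0.1,0,0],[-0.2,0,0]]' --turn '[[0,0,0],[0,0,0]]'

```text
clock: 23.02
position: [0.6373, -0.0003, 0.0038]
tool_rot: [-3.14, -0.003, 3.022]
force: [-11.2, 0.5, 4.3]
grip_width: 0.08
```

Force is starting to rise. A little further, in 1–2 mm steps.

Emit:
arm_command --gripper '[8,8]' --slide '[[-0.1,0,0],[-0.2,0,0]]' --turn '[[0,0,0],[0,0,0]]'

```text
clock: 23.28
position: [0.6376, -0.0003, 0.0036]
tool_rot: [-3.14, -0.006, 3.022]
force: [-22.2, 0.5, 11.4]
grip_width: 0.08
```

```bash
python3 - <<'E'
from h import *
s=bot.observe();print(s["clock"],s["force"],s["moment"],toF(s["position"][:2]*1000))
E
```

```text
23.275 [-22.17312428   0.51063619  11.42263339] [0.51306106 4.33996185 0.28849432] [60.68837234 -5.18549937]
```

The rack stops against the back rail at 22 N. I back off, rise and look.

Emit:
arm_command --gripper '[8,8,8,8,8]' --slide '[[2,0,0],[6,0,0],[10,0,-2],[10,0,-8],[10,0,-14]]' --turn '[[0,0,0],[0,0,0],[0,0,0],[0,0,0],[0,0,0]]'

```text
clock: 23.9
position: [0.5408, 0.0117, 0.146]
tool_rot: [-3.141, -0.001, 3.022]
force: [0.8, -0.8, 0.5]
grip_width: 0.08
```

Emit:
arm_command --gripper '[8,8,8,8,8]' --slide '[[0,0,-5],[0,0,-10],[0,0,-12],[0,0,-12],[0,0,-12]]' --turn '[[0,0,0],[0,0,0],[0,0,0],[0,0,0],[0,0,0]]'

```text
clock: 24.52
position: [0.5408, 0.012, 0.2635]
tool_rot: [-3.141, -0.001, 3.022]
force: [0.9, 0.8, -0.9]
grip_width: 0.0798
```

```bash
python3 - <<'E'
from h import *
s=bot.observe();print(s["clock"],s["position"],s["force"])
c=vision.camera_model("wrist");im=vision.grab_frame("wrist"); np.save("w.npy",c["T"]); cv2.imwrite("pics/w7.png",im)
im2=vision.grab_frame("scene"); cv2.imwrite("pics/s7.png",im2)
w=cv2.resize(im[130:280,100:412],None,fx=2.5,fy=2.5,interpolation=cv2.INTER_CUBIC)
sc=cv2.resize(im2[175:255,180:340],None,fx=2.6,fy=2.6,interpolation=cv2.INTER_CUBIC)
full=np.zeros((w.shape[0]+sc.shape[0],780,3),np.uint8);full[:w.shape[0]]=w;full[w.shape[0]:,:sc.shape[1]]=sc
si=cv2.resize(vision.grab_frame("side")[130:240,230:350],(227,208));full[w.shape[0]:,420:647]=si
cv2.imwrite("pics/f7.png",full);print(full.shape)
E
```

```text
24.525 [0.54076819 0.01199382 0.26347253] [ 0.88542287  0.84492995 -0.88842083]
(583, 780, 3)
```

View pics/f7.png

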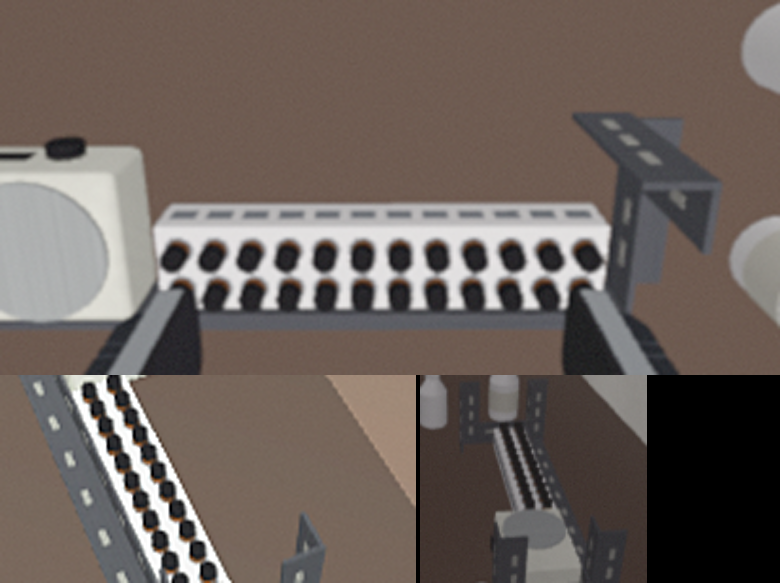

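The rack lies parallel and flush on the back rail (edge at y≈310), with its ends at x≈157 and 609, between the stirrer (≈145) and the end rail (≈615). The bottles stand. One numeric check before handing in.

```bash
python3 - <<'E'
from h import *
from workcell import job_done
f=lambda x,y:((x+.5)/2.5-.5+100,(y+.5)/2.5-.5+130)
rackpose(f(157,226),f(157,308),f(607,307),f(609,226),sc=1)
a=cv2.imread("pics/scene0.png").astype(int);b=cv2.imread("pics/s7.png").astype(int)
d=np.abs(a-b).max(2)>40
print("bottle-area change c,a:",d[265:308,322:358].sum(),d[298:345,265:300].sum())
job_done()
E
```

```text
len 290.02802765594646 wid 59.19968313754577 58.30963665409833 c [665.16418755  -1.44590509] F [88.1430803  -3.03073428] psi -6.690058853102334 rel 0.10994114689766565
bottle-area change c,a: 0 0
the job is handed in; nothing more can be done
```

The rack is in the free bay, along the back rail between the left end rail and the stirrer. I handed the job in at about 25 s of the 67 s allowed.

**How it went:**
1. I turned the rack with its front face against the open fingers.
2. I pushed its right end so that the left end slid in behind the left upright.
3. I swung the right end in past the stirrer and pushed the rack straight back until it stopped.

The rack was only pushed, never gripped or lifted.

**Last checks:**
- **Position:** the rack's centre measured (88, -3) mm in the frame, where fully against the rail would be x = 90. It was 0.1° off parallel, with a measured length of 290 mm. Both ends were clear of the stirrer and the end rail.
- **Force:** it met the back rail at about 22 N, the highest reading I saw.
- **Bottles:** the two white bottles showed no change in the scene camera. I made no such comparison for the amber bottle. I worked about 15 cm from it but it was not in the way.

**What disagreed:**
- **Finger offset:** the finger contact offset I first assumed, 11 to 13 mm, was about 7 mm too large. The rack was therefore short along the bay after the first end push, and I nudged the right end once more.
- **Wrist joint:** one wrist turn ran joint 7 to the edge of its range (2.51 of 2.52 rad), so I took the opposite turn instead.

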